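Load the cast carrier on the imaging stage

TASK

Get the imaging stage ready for the next scan: first lift the knobbed calibration disc off it and stand it wholly on the round rubber mat, then seat the empty carrier flat on the stage, fully home over its two pegs. Then put every loose tooth cast teeth up into a carrier pocket of its own length, flat and fully down on the pocket floor, and when all are in press the start button right down. Leave everything in its place and let go, and do not disturb the measuring cup, the tube rack or the jaw model.

Things in the scene. Friction and masses are not known exactly. Their poses are not given: they have to be found in the camera images.
- stage: imaging stage: low fixed white unit with a flat aluminium top, 250 x 190 mm (x by y), top 40 mm above the bench. Origin at the centre of its underside, x points away from the button end
- bed (a point): point on the stage's top, 40 mm above the bench, midway between its two upright steel pegs, where the carrier's origin belongs. The pegs stand at y = +40 and -40 mm of this frame, 10 mm in diameter, 14 mm high with tapered tips. Axes are the stage's; the carrier fits with its x along this x, either way round
- start (a joint): travel of the start button, m: 0 up, 0.005 fully down; springy, about 4 N fully down. Pressed downward
- start_top (a point): centre of the top face of the start button, round, 24 mm across, in a black housing on the stage's top at the end nearer the robot
- carrier: loose grey plate 162 x 126 mm (x by y), floor 6 mm, walls to 12 mm round four pockets, two for 60 and two for 42 mm casts, set crosswise (same after a half turn). 13 mm square through holes at x = 0, y = +40 and -40 mm take the pegs. Upright grip fin at its centre: 28 mm along x, 14 mm thick along y, from 12 to 46 mm above the underside. Origin: centre of underside. 0.35 kg
- pocket_long_a (a point): centre of the floor of a pocket for a 60 mm cast in the carrier: 63 x 35 mm (x by y of this point, which are those of the carrier), walls rising 6 mm above this floor, open above. z up
- pocket_long_b (a point): centre of the floor of a pocket for a 60 mm cast in the carrier: 63 x 35 mm (x by y of this point, which are those of the carrier), walls rising 6 mm above this floor, open above. z up
- pocket_short_a (a point): centre of the floor of a pocket for a 42 mm cast in the carrier: 45 x 35 mm (x by y of this point, which are those of the carrier), walls rising 6 mm above this floor, open above. z up
- pocket_short_b (a point): centre of the floor of a pocket for a 42 mm cast in the carrier: 45 x 35 mm (x by y of this point, which are those of the carrier), walls rising 6 mm above this floor, open above. z up
- cast_long_1: long cast (six teeth): cream plaster tooth cast, a flat block 60 x 32 mm (its x by y) and 20 mm high with a row of teeth along the middle of its top up to 29 mm. Origin at the centre of the underside, x along its length, z up out of the teeth. May be absent
- cast_long_2: long cast (six teeth): cream plaster tooth cast, a flat block 60 x 32 mm (its x by y) and 20 mm high with a row of teeth along the middle of its top up to 29 mm. Origin at the centre of the underside, x along its length, z up out of the teeth. May be absent
- cast_short_1: short cast (four teeth): cream plaster tooth cast, a flat block 42 x 32 mm (its x by y) and 20 mm high with a row of teeth along the middle of its top up to 29 mm. Origin at the centre of the underside, x along its length, z up out of the teeth. May be absent
- cast_short_2: short cast (four teeth): cream plaster tooth cast, a flat block 42 x 32 mm (its x by y) and 20 mm high with a row of teeth along the middle of its top up to 29 mm. Origin at the centre of the underside, x along its length, z up out of the teeth. May be absent
- disc: calibration disc: loose aluminium disc 56 mm in diameter and 10 mm thick with a white face and a black knob in the middle, 18 mm in diameter, from 10 to 34 mm above the underside. Origin at the centre of the underside. At first it lies on the stage between the pegs
- mat: round dark grey rubber mat, 92 mm in diameter, 3 mm thick, fixed on the bench. Origin at the centre of its underside
- measuring_cup: bystander: small clear plastic measuring cup, 52 mm across, 55 mm high, origin at the centre of its underside
- tube_rack: bystander: white rack 110 x 55 mm with eight small coloured tubes, 48 mm high, origin at the centre of its underside
- arch_model: bystander: jaw model with teeth on a plaster base 52 x 66 mm, 38 mm high, origin at the centre of its underside

How it is judged:
By the outcome, as a careful person would: the job done as asked, in the order asked, and still so for the second after the job is handed in, with the robot touching nothing.
Of cast_long_1, cast_long_2, cast_short_1, cast_short_2 only 3 to 4 are there at a start; the rules pass over those that are not, and their reading is None.
At some moment in a run one of cast_long_1, cast_long_2, cast_short_1, cast_short_2 may be knocked a few centimetres aside while the robot is not near it.
Once in a run the grip may slacken for a moment while it holds something.
It also fails if it takes over 208 s, if anything falls off the work surface, if the arm or the gripper's body presses on something with over 40 N, if the wrist force passes 120 N, or if a joint passes its speed limit or range.

ROBOT

A 6-joint arm with a two-finger parallel gripper is mounted at the origin on the work surface. World frame = base frame: x ahead of the robot, y to its left, z up, the work surface at z = 0. Lengths are in mm, angles in rad, forces in N, time in s.
With the tool pointing down it reaches from about 275 to 750 mm from the base axis. Payload 10.2 kg.
Tool frame: the origin (TCP) lies midway between the tips of the shut fingers; the grasp point (between the pads) lies 19 mm behind it; z points along the fingers, y is the line along which they close (so a half turn about z gives the same grasp; the last joint's range is limited). The gripper opens to 85 mm and grips with 20 to 120 N. Pads are 22 mm wide; open, the fingers measure 114 mm over their backs; the gripper's body (76 mm by 85 mm) begins 54 mm behind the grasp point. The pads swing forward as they close: fully open they stand 13 mm farther back than shut.
Start: joints at [-1.338, 0.313, 1.498, -0, 1.331, -0.223], TCP at [231.084, -471.414, 231.294] pointing down, gripper open.
Joint ranges: [-2.94, 2.94], [-0.97, 2.17], [0.19, 2.56], [-1.23, 4.37], [0.02, 3.11], [-2.88, 2.88]. Speed limits (rad/s): [2.39, 2.39, 3.01, 3.14, 3.14, 3.14].

INTERFACE

Orientations are given as a unit quaternion [w, x, y, z].
In Python, from rig import ctrl, capture, camera_info gives the robot as it stands.
- The arm moves only by the tool apply_moves, never from a script. Its argument "targets" is a list of rows, each a list of 3 entries, a list of its own where there are three numbers: the finger opening in mm, from 0 to 85.4, then the shift along the world's x, y, z in mm, then the turn, a rotation vector about the world's x, y, z in degrees. In form: [[grip, [dx, dy, dz], [rx, ry, rz]], ...]. A call has 1 to 20 rows; each row is the pose to reach, as a shift and turn from the pose commanded when the call began; what a row does not reach only later rows make up. A row lasts 1/10 s, in which the tool goes at most 50 mm and 8.59 degrees, less where a joint would pass 70% of its speed; a pose out of reach is approached as far as the arm can. A call with a gripper value outside its range is refused whole. The fingers move at their own pace and stop on an object; "squeeze" is the grip in N (left out, the last holds). Time passes only in rows, so rows that repeat a pose let the fingers close. It gives the time, the measured TCP pose, the force, the opening and the grip force at its end, in the units of the state.
- ctrl.sense(): the state, without advancing time (a new reading comes with each control period).
- capture(name): name is "side" or "top"; returns (picture, depth): 480x640x3 uint8, blue, green, red; 480x640 float32, mm along the optical axis (not along the pixel's ray), 0 where there is no reading.
- camera_info(name): a dict with "vfov" (degrees; the focal length in pixels is half the picture's height over the tangent of half this angle, whatever the lens; pixels are square), "cx", "cy" (the principal point, pixels), "extrinsics" (4x4, takes a point from camera to world coordinates). Camera axes: x right, y down, z forward; pixel columns grow to the right and rows downward; lengths in mm; the calibration is good to about 2 mm. A picture is of the moment at which its call begins. camera_info takes no time and is no camera call.
- ctrl.finish_job(): hands the job in; it is judged then, once.
The state is a dict: "time_s": time; "joints": joint angles; "dq": joint speeds; "tau": joint torques, N m; "eef_pos": TCP position; "ee_rot": TCP orientation; "force": force on the tool from outside, world axes, zero at the start; "wrist_torque": the same for the moment, N m; "grip_width": opening from 0.0 (shut) to 1.0 (fully open); "grip_force": force on a finger pad.
Only numpy, scipy, OpenCV 4.12 (cv2) and the standard library are available. Lean on these libraries where they do the work, as an engineer would, in place of code of your own. Each camera call takes 0.05 s, during which the arm holds its last target. There are 200 camera calls.

## Working session

There is one attempt and no reset: what is moved stays moved. The work goes in short steps, Python scripts to look and compute and a tool call to move; the robot and the scene stay as the last step left them, time stands still between calls to the robot, and variables do not carry over. Pictures are saved under pics/ and viewed, at most 14 in all, crops included, and the job is handed in when it is done.

Besides the shell and the picture viewer there is one more tool, called after "Emit:" by a JSON object that holds its "op" and its "data". apply_moves: Moves the arm, as the interface text tells. Its arguments: {"type":"object","properties":{"targets":{"type":"array","items":{"type":"array"}},"squeeze":{"type":"number"}},"required":["targets"]}

```bash
mkdir -p pics; ls; python3 - <<'E'
from rig import ctrl,capture,camera_info
import cv2,numpy as np
for n in("side","top"):
    p,d=capture(n); cv2.imwrite(f"pics/{n}0.png",p); np.save(f"{n}0.npy",d)
    i=camera_info(n); print(n,i["vfov"],i["cx"],i["cy"]); print(np.round(np.array(i["extrinsics"]),3).tolist(), (d>0).mean())
print(ctrl.sense())
E
```

```text
pics
side 53.51341313939939 324.5059291994079 237.57793811288929
[[-1.0, -0.025, 0.015, 551.376], [-0.027, 0.615, -0.788, 805.363], [0.011, -0.788, -0.615, 701.205], [0.0, 0.0, 0.0, 1.0]] 0.9960709635416667
top 56.536465091658435 325.372385903504 239.2057022487286
[[0.008, -0.988, 0.157, 446.808], [-1.0, -0.005, 0.022, -28.569], [-0.021, -0.157, -0.987, 966.744], [0.0, 0.0, 0.0, 1.0]] 0.99609375
{'time_s': 0.1, 'joints': array([-1.33840529e+00,  3.13382255e-01,  1.49835848e+00, -4.22789670e-05,
        1.33099727e+00, -2.23375191e-01]), 'dq': array([-0.00017962, -0.00235075, -0.00360697,  0.00114883, -0.00167229,
        0.00179972]), 'tau': array([ 1.76092937e-03, -4.12899292e+01, -2.60143840e+01, -2.09426748e-04,
        3.02897795e-03, -1.44888688e-07]), 'eef_pos': array([ 231.01559435, -471.18413528,  230.79932861]), 'ee_rot': array([-5.72575511e-04,  9.74145518e-01,  2.25920739e-01, -2.31130668e-05]), 'force': array([ 0.49374416, -0.72227762, -1.22194924]), 'wrist_torque': array([ 0.00496089, -0.00092912,  0.00510754]), 'grip_force': 0.0, 'grip_width': 1.0020271731629564}
```

View pics/top0.png

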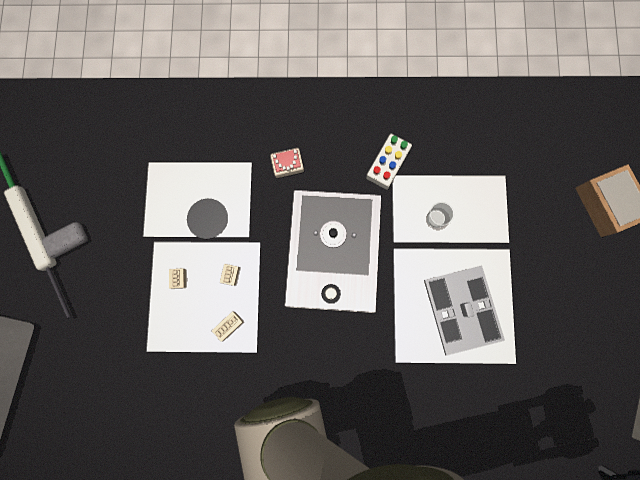

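View pics/side0.png

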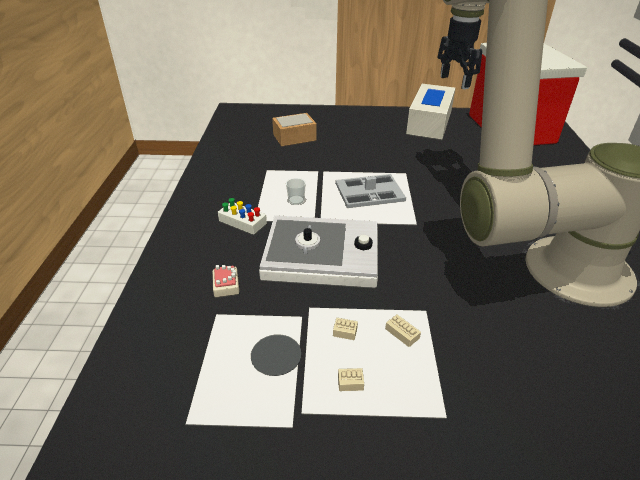

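The top view shows the disc at (333,233), mat (207,218), two short casts (177,278) and (230,274), a long cast (227,326), the carrier near (466,310), the button (331,294) and the pegs (316,234) and (350,235). The side view agrees. Next I'll measure these from the point clouds.

```bash
cat > h.py <<'E'
from rig import ctrl,capture,camera_info
import cv2,numpy as np
def cam(n):
    i=camera_info(n); f=240/np.tan(np.radians(i["vfov"])/2); return f,i["cx"],i["cy"],np.array(i["extrinsics"])
def cloud(n,d):
    f,cx,cy,E=cam(n); v,u=np.mgrid[:480,:640]
    P=np.stack([(u-cx)/f*d,(v-cy)/f*d,d,np.ones_like(d)],-1)@E.T
    return P[...,:3]
def plane(n,uv,z):
    f,cx,cy,E=cam(n); uv=np.atleast_2d(uv).astype(float)
    r=np.c_[(uv-[cx,cy])/f,np.ones(len(uv))]@E[:3,:3].T; o=E[:3,3]
    return o+r*((z-o[2])/r[:,2])[:,None]
def proj(n,p):
    f,cx,cy,E=cam(n); q=np.linalg.inv(E)@np.r_[p,1]; return q[:2]/q[2]*f+[cx,cy]
def shots(tag):
    o={}
    for n in("top","side"):
        p,d=capture(n); cv2.imwrite(f"pics/{n}{tag}.png",p); o[n]=(p,d,cloud(n,d))
    return o
def rect(P,m):
    """plane points of mask -> min-area rect (xy), centroid"""
    return cv2.minAreaRect(P[m][:,:2].astype(np.float32))
def casts(S,lo=14,box=None):
    for n in S:
        p,d,P=S[n]; h=cv2.cvtColor(p,cv2.COLOR_BGR2HSV)
        m=(h[...,0]>10)&(h[...,0]<30)&(h[...,1]>45)&(P[...,2]>lo)&(P[...,2]<lo+75)
        m&=(P[...,0]>200)&(P[...,0]<800)&(abs(P[...,1])<450)
        k,l,st,c=cv2.connectedComponentsWithStats(m.astype(np.uint8))
        for j in range(1,k):
            if st[j,4]<60: continue
            mm=l==j; z=P[mm][:,2]; zt=np.percentile(z,35)
            t=mm; (cx,cy),(w,hh),a=rect(P,t); 
            if w<hh: w,hh,a=hh,w,a+90
            q=P[mm][:,:2].mean(0)
            print(n,"px",c[j].round(0),"n",st[j,4],"rect c",round(cx,1),round(cy,1),"size",round(w,1),round(hh,1),"ang",round((a+90)%180-90,1),"mean",q.round(1),"z",np.percentile(z,[5,35,60,98]).round(1))
E
python3 - <<'E'
from h import *
S={}
for n in("top","side"):
    d=np.load(n+"0.npy"); S[n]=(cv2.imread(f"pics/{n}0.png"),d,cloud(n,d))
casts(S)
for n,pts in dict(top=dict(bench=(270,330),paperL=(205,255),mat=(207,218),stage=(310,250),stagew=(310,290),disc=(325,240),knob=(333,233),btn=(331,294),carr=(450,280),fin=(466,310),peg=(316,234)),side=dict(mat=(275,355),stage=(290,250),knob=(308,233),btn=(363,240),fin=(371,182))).items():
    P=S[n][2]
    for k,(u,v) in pts.items(): print(n,k,P[v,u].round(1))
# mat/disc/button/carrier by masks
for n in S:
    p,d,P=S[n]; g=p.max(2); X,Y,Z=P[...,0],P[...,1],P[...,2]
    def rep(name,m,minn=20):
        m=cv2.morphologyEx(m.astype(np.uint8),cv2.MORPH_OPEN,np.ones((2,2))) if minn>30 else m.astype(np.uint8)
        k,l,st,c=cv2.connectedComponentsWithStats(m)
        for j in range(1,k):
            if st[j,4]>=minn:
                mm=l==j; r=rect(P,mm); print(n,name,st[j,4],c[j].round(1),"rect",[np.round(x,1).tolist() for x in r],"mean",P[mm].mean(0).round(1))
    R=(X>250)&(X<750)&(abs(Y)<450)
    rep("mat",R&(g<90)&(g>45)&(Y>150)&(Z<10),300)
    rep("stage",R&(Z>34)&(Z<46)&(abs(Y)<150),300)
    rep("disc",R&(Z>46)&(Z<53)&(abs(Y)<100),30)
    rep("knob",R&(Z>62)&(Z<80)&(abs(Y)<100),5)
    rep("pegs/btn",R&(Z>49)&(Z<62)&(abs(Y)<100),4)
    rep("carr",R&(Z>9)&(Z<16)&(Y<-150)&(X<500),100)
    rep("fin",R&(Z>38)&(Z<52)&(Y<-150)&(X<500),8)
E
```

```text
top px [290. 171.] n 86 rect c 750.0 74.3 size 65.5 14.4 ang -72.6 mean [747.8  72.1] z [16.1 20.4 22.4 31.2]
top px [227. 273.] n 191 rect c 522.0 201.3 size 41.3 26.7 ang -15.7 mean [521.9 200.1] z [17.8 20.9 24.4 30.3]
top px [176. 278.] n 280 rect c 511.5 310.7 size 40.5 32.5 ang 3.0 mean [511.3 309.9] z [16.7 19.8 21.7 29.9]
top px [226. 327.] n 305 rect c 411.8 197.0 size 59.1 31.6 ang -47.6 mean [411.3 197.7] z [17.  20.5 24.6 30.8]
side px [236. 207.] n 94 rect c 785.0 -156.4 size 52.2 25.4 ang 82.8 mean [ 785.4 -150.6] z [31.  39.1 47.4 51.3]
side px [226. 285.] n 196 rect c 771.1 81.5 size 69.9 51.2 ang -76.6 mean [764.8 101. ] z [15.5 20.8 23.8 26.9]
side px [403. 328.] n 480 rect c 413.5 200.1 size 60.9 34.8 ang -46.3 mean [413.9 204.5] z [16.  20.8 22.9 31. ]
side px [345. 326.] n 335 rect c 521.7 199.5 size 42.0 35.7 ang -10.0 mean [522.  203.9] z [15.5 20.6 22.4 30.9]
side px [351. 377.] n 438 rect c 513.3 312.5 size 41.7 34.7 ang 4.2 mean [513.4 316.3] z [16.5 20.7 22.8 30.9]
top bench [403.9 109.5  -1.7]
top paperL [ 5.640e+02  2.567e+02 -2.000e-01]
top mat [446.8 -2
[... 2085 characters left out ...]
[604.3 -19.5  71.7]
side knob 32 [363.2 237.3] rect [[481.9, -17.4], [17.7, 18.8], 73.9] mean [482.1 -17.   63.2]
side pegs/btn 13 [309.5 226.5] rect [[603.5, -65.0], [5.7, 9.7], 74.8] mean [602.3 -64.7  53.4]
side pegs/btn 288 [307.  240.4] rect [[606.5, -19.4], [61.4, 56.3], 46.1] mean [605.2 -15.   52.3]
side pegs/btn 142 [363.  241.9] rect [[481.9, -14.8], [33.7, 38.5], 80.8] mean [482.5 -11.4  54.8]
side pegs/btn 4 [365.2 235.5] rect [[477.2, -26.4], [4.9, 4.4], 73.9] mean [477.3 -25.9  61.4]
side carr 662 [379.9 190.2] rect [[450.1, 213.6], [1192.0, 144.9], 87.2] mean [ 424.3 -289.5   14.3]
side fin 59 [370.2 178.9] rect [[452.2, -297.1], [27.1, 17.0], 14.2] mean [ 452.2 -295.3   44.9]
```

Emit:
{"op": "apply_moves", "data": {"targets": [[50, [372, 447, -80], [0, 0, 40]], [50, [372, 447, -80], [0, 0, 40]], [50, [372, 447, -80], [0, 0, 40]], [50, [372, 447, -80], [0, 0, 40]], [50, [372, 447, -80], [0, 0, 40]], [50, [372, 447, -80], [0, 0, 40]], [50, [372, 447, -80], [0, 0, 40]], [50, [372, 447, -80], [0, 0, 40]], [50, [372, 447, -80], [0, 0, 40]], [50, [372, 447, -80], [0, 0, 40]], [50, [372, 447, -80], [0, 0, 40]], [50, [372, 447, -80], [0, 0, 40]], [50, [372, 447, -80], [0, 0, 40]], [50, [372, 447, -80], [0, 0, 40]], [50, [372, 447, -80], [0, 0, 40]], [50, [372, 447, -80], [0, 0, 40]]], "squeeze": 40}}

```text
time_s: 1.7
eef_pos: [602.7, -25.5, 151.6]
ee_rot: [0.0, 0.839, 0.545, 0.0]
force: [-0.0, -0.2, -0.3]
grip_width: 0.591
grip_force: 0.0
```

```bash
python3 - <<'E'
from h import *
for n,(u,v) in dict(top=(207,218),side=(275,355)).items():
    p=cv2.imread(f"pics/{n}0.png"); g=p.max(2); print(n,p[v,u])
    m=((g>50)&(g<120)).astype(np.uint8); 
    k,l,st,c=cv2.connectedComponentsWithStats(m); j=l[v,u]; 
    cs,_=cv2.findContours((l==j).astype(np.uint8),0,1); q=max(cs,key=cv2.contourArea)[:,0]
    print(st[j],c[j]); w=plane(n,q,3)[:,:2].astype(np.float32); print(cv2.fitEllipse(w), cv2.minEnclosingCircle(w))
p=cv2.imread("pics/top0.png"); cv2.imwrite("pics/crop1.png",cv2.resize(p[255:365,410:520],None,fx=5,fy=5,interpolation=2))
print(ctrl.sense()["eef_pos"])
E
```

```text
top [105 105 107]
[ 187  199   63   40 1313] [207.70373191 218.81949733]
((641.0136108398438, 238.23439025878906), (79.93953704833984, 152.7191925048828), 165.6714324951172) ((634.756591796875, 228.90371704101562), 74.02299499511719)
side [89 90 88]
[ 251  335   55   41 1669] [276.4691432  354.73217496]
((644.443359375, 256.03973388671875), (89.04840087890625, 97.57158660888672), 118.64542388916016) ((640.59228515625, 251.45034790039062), 53.812808990478516)
[602.70402737 -25.4695301  151.6001142 ]
```

View pics/crop1.png

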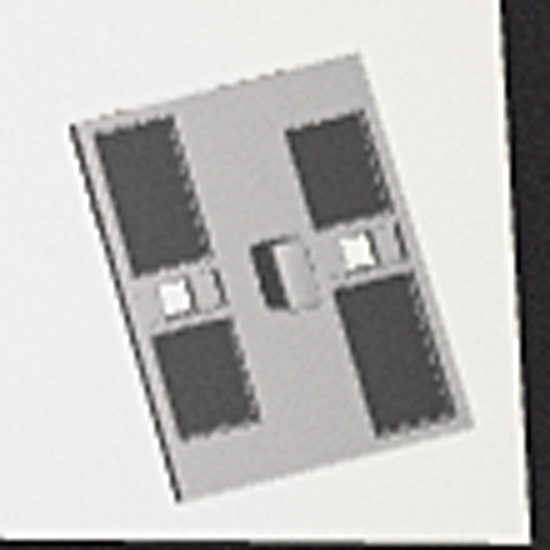

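The crop shows the carrier: long pockets at upper left (155,195) and lower right (395,355), short ones at upper right (340,170) and lower left (205,380). The holes are at (177,295) and (357,252).

```bash
python3 - <<'E'
from h import *
for n,(u,v) in dict(top=(207,218),side=(275,355)).items():
    p=cv2.imread(f"pics/{n}0.png"); g=p.max(2)
    m=cv2.morphologyEx(((g>40)&(g<150)).astype(np.uint8),cv2.MORPH_OPEN,cv2.getStructuringElement(2,(11,11)))
    k,l,st,c=cv2.connectedComponentsWithStats(m); j=l[v,u]
    w=plane(n,np.argwhere(l==j)[:,::-1],3); print(n,st[j],w.mean(0),w.min(0),w.max(0))
E
```

```text
top [ 187  198   41   41 1293] [645.7808819  255.74848918   3.        ] [601.26983694 210.5255539    3.        ] [691.75406985 300.45926046   3.        ]
side [ 251  335   55   41 1738] [644.35773103 258.08350789   3.        ] [593.84158197 212.12390837   3.        ] [692.98915204 302.43356699   3.        ]
```

Emit:
{"op": "apply_moves", "data": {"targets": [[45, [0, 0, -50], [0, 0, 0]], [45, [0, 0, -80], [0, 0, 0]], [45, [0, 0, -97], [0, 0, 0]], [45, [0, 0, -97], [0, 0, 0]], [45, [0, 0, -97], [0, 0, 0]], [0, [0, 0, -97], [0, 0, 0]], [0, [0, 0, -97], [0, 0, 0]], [0, [0, 0, -97], [0, 0, 0]], [0, [0, 0, -97], [0, 0, 0]], [0, [0, 0, -97], [0, 0, 0]], [0, [0, 0, -97], [0, 0, 0]]], "squeeze": 60}}

```text
time_s: 2.8
eef_pos: [603.7, -24.7, 55.9]
ee_rot: [0.001, 0.838, 0.545, 0.001]
force: [-2.0, -0.8, 6.7]
grip_width: 0.185
grip_force: 58.4
```

Emit:
{"op": "apply_moves", "data": {"targets": [[0, [0, 0, 30], [0, 0, 0]], [0, [0, 0, 60], [0, 0, 0]], [0, [10, 40, 60], [0, 0, 0]], [0, [20, 85, 60], [0, 0, 0]], [0, [30, 130, 60], [0, 0, 0]], [0, [35, 175, 60], [0, 0, 0]], [0, [40, 220, 60], [0, 0, 0]], [0, [42, 260, 60], [0, 0, 0]], [0, [42, 281, 60], [0, 0, 0]], [0, [42, 281, 60], [0, 0, 0]], [0, [42, 281, 20], [0, 0, 0]], [0, [42, 281, -10], [0, 0, 0]], [0, [42, 281, -20], [0, 0, 0]], [0, [42, 281, -20], [0, 0, 0]]], "squeeze": 60}}

```text
time_s: 4.2
eef_pos: [644.7, 255.8, 33.4]
ee_rot: [-0.0, 0.838, 0.545, -0.001]
force: [-0.3, -0.7, -1.1]
grip_width: 0.184
grip_force: 58.8
```

```bash
python3 - <<'E'
from h import *
S=shots("1"); p=S["side"][0]; t=S["top"][0]
cv2.imwrite("pics/c2.png",np.hstack([cv2.resize(p[230:430,180:380],(400,400)),cv2.resize(t[150:350,130:330],(400,400))]))
E
```

```text
(no output)
```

View pics/c2.png

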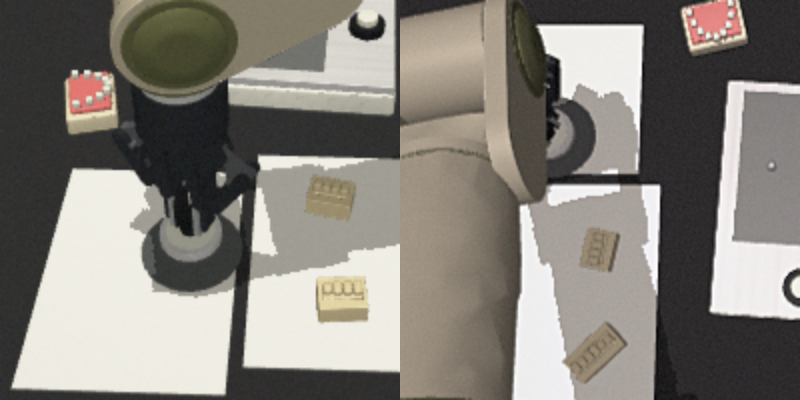

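The disc is held level, centred over the mat (side crop, about (190,240)). I'll lower it and release.

Emit:
{"op": "apply_moves", "data": {"targets": [[0, [0, 0, -8], [0, 0, 0]], [0, [0, 0, -14], [0, 0, 0]], [0, [0, 0, -16], [0, 0, 0]], [0, [0, 0, -16], [0, 0, 0]], [0, [0, 0, -16], [0, 0, 0]]]}}

```text
time_s: 4.8
eef_pos: [645.1, 256.6, 18.9]
ee_rot: [0.0, 0.838, 0.546, 0.0]
force: [-3.7, -1.2, 4.9]
grip_width: 0.184
grip_force: 59.3
```

Emit:
{"op": "apply_moves", "data": {"targets": [[45, [0, 0, 0], [0, 0, 0]], [45, [0, 0, 0], [0, 0, 0]], [45, [0, 0, 0], [0, 0, 0]], [45, [0, 0, 40], [0, 0, 0]], [45, [0, 0, 90], [0, 0, 0]], [45, [0, 0, 130], [0, 0, 0]], [60, [-194, -556, 130], [0, 0, -52]], [60, [-194, -556, 130], [0, 0, -52]], [60, [-194, -556, 130], [0, 0, -52]], [60, [-194, -556, 130], [0, 0, -52]], [60, [-194, -556, 130], [0, 0, -52]], [60, [-194, -556, 130], [0, 0, -52]], [60, [-194, -556, 130], [0, 0, -52]], [60, [-194, -556, 130], [0, 0, -52]], [60, [-194, -556, 130], [0, 0, -52]], [60, [-194, -556, 130], [0, 0, -52]], [60, [-194, -556, 130], [0, 0, -52]], [60, [-194, -556, 130], [0, 0, -52]], [60, [-194, -556, 130], [0, 0, -52]], [60, [-194, -556, 130], [0, 0, -52]]]}}

```text
time_s: 6.8
eef_pos: [450.9, -299.7, 148.2]
ee_rot: [-0.0, 0.993, 0.122, 0.0]
force: [-0.1, 0.4, -0.1]
grip_width: 0.701
grip_force: 0.0
```

```bash
cat >> h.py <<'E'
def comps(S,n,lo,hi,box,minn):
    p,d,P=S[n]; X,Y,Z=P[...,0],P[...,1],P[...,2]
    m=(Z>lo)&(Z<hi)&(X>box[0])&(X<box[1])&(Y>box[2])&(Y<box[3])
    k,l,st,c=cv2.connectedComponentsWithStats(m.astype(np.uint8))
    for j in range(1,k):
        if st[j,4]>=minn:
            mm=l==j; r=rect(P,mm); print(n,st[j,4],c[j].round(1),"rect",[np.round(x,1).tolist() for x in r],"mean",P[mm].mean(0).round(1))
E
python3 - <<'E'
from h import *
S=shots("2"); s=ctrl.sense(); print(s["eef_pos"],s["ee_rot"])
for n in S:
    print("disc");comps(S,n,8,17,(560,720,180,340),30); print("knob"); comps(S,n,28,45,(560,720,180,340),5)
    print("stage");comps(S,n,36.,45,(420,760,-150,100),300); print("pegs");comps(S,n,47,60,(560,640,-90,40),4)
casts(S)
E
```

```text
[ 451.44759094 -298.44825211  148.29127379] [-1.52190312e-04  9.92360552e-01  1.23371435e-01  3.18374920e-05]
disc
top 418 [205.5 218. ] rect [[644.6, 256.5], [53.5, 54.5], 0.4] mean [644.2 255.8  13.1]
knob
top 59 [202.3 215.5] rect [[645.0, 257.1], [17.2, 15.9], 82.0] mean [644.8 256.1  36.1]
stage
top 9868 [333.7 250. ] rect [[572.3, -25.3], [185.9, 246.1], 86.7] mean [572.  -25.6  40.1]
pegs
top 17 [315.5 232.8] rect [[605.6, 12.3], [8.9, 6.5], 1.1] mean [605.6  12.2  51.6]
top 18 [353.7 234.9] rect [[602.0, -67.3], [7.2, 9.1], 45.7] mean [601.5 -67.2  51.7]
disc
side 521 [275.6 353.4] rect [[646.9, 259.5], [55.5, 54.5], 7.4] mean [646.1 264.1  13.9]
knob
side 93 [274.9 343.6] rect [[647.2, 258.9], [18.5, 16.3], 73.9] mean [646.7 260.3  36.1]
stage
side 5682 [320.  245.4] rect [[574.2, -24.6], [192.1, 245.3], 87.2] mean [576.5 -14.3  41.4]
pegs
side 18 [309.3 227.1] rect [[602.3, -64.5], [9.2, 8.5], 37.0] mean [602.7 -64.3  52. ]
side 20 [305.1 249.2] rect [[607.8, 14.4], [7.6, 8.8], 28.8] mean [607.5  15.5  52.1]
top px [290. 171.] n 86 rect c 750.8 72.1 size 67.5 23.1 ang -61.9
[... 240 characters left out ...]
] z [17.  19.8 21.9 30.6]
top px [226. 326.] n 303 rect c 411.8 197.4 size 59.3 31.7 ang -46.3 mean [411.4 197.4] z [17.2 20.8 23.8 30.8]
side px [236. 207.] n 94 rect c 784.9 -160.0 size 55.7 23.8 ang 85.2 mean [ 785.1 -150.4] z [31.  39.5 47.5 51.7]
side px [226. 285.] n 193 rect c 771.2 82.1 size 67.5 51.5 ang -76.2 mean [765.  100.9] z [15.2 21.1 23.7 27.2]
side px [403. 328.] n 477 rect c 414.0 200.0 size 62.3 34.7 ang -46.8 mean [414.1 204.6] z [16.  20.8 22.9 31.1]
side px [345. 326.] n 334 rect c 521.9 200.1 size 41.8 34.8 ang -10.8 mean [521.9 204.1] z [15.9 20.9 22.8 31.2]
side px [351. 377.] n 438 rect c 513.3 313.1 size 41.8 33.8 ang 4.4 mean [513.5 316.2] z [16.7 20.9 22.5 31.3]
```

Emit:
{"op": "apply_moves", "data": {"targets": [[50, [0, 0, -50], [0, 0, 0]], [50, [0, 0, -95], [0, 0, 0]], [50, [0, 0, -125], [0, 0, 0]], [50, [0, 0, -130], [0, 0, 0]], [50, [0, 0, -130], [0, 0, 0]], [0, [0, 0, -130], [0, 0, 0]], [0, [0, 0, -130], [0, 0, 0]], [0, [0, 0, -130], [0, 0, 0]], [0, [0, 0, -130], [0, 0, 0]], [0, [0, 0, -130], [0, 0, 0]], [0, [0, 0, -130], [0, 0, 0]]], "squeeze": 100}}

```text
time_s: 8.0
eef_pos: [451.8, -299.9, 20.1]
ee_rot: [0.001, 0.992, 0.123, 0.001]
force: [-1.4, 1.1, 8.4]
grip_width: 0.147
grip_force: 98.4
```

```bash
python3 - <<'E'
from h import *
s=ctrl.sense(); print(s["eef_pos"],s["ee_rot"],s["joints"])
E
```

```text
[ 451.76352443 -299.91654768   20.07341817] [1.04544657e-03 9.92404039e-01 1.23013933e-01 8.38776377e-04] [-8.02264654e-01  6.07369557e-01  1.66495457e+00  1.08827693e-04
  8.66589141e-01  5.21808472e-01]
```

Emit:
{"op": "apply_moves", "data": {"targets": [[0, [0, 0, 30], [0, 0, 0]], [0, [0, 0, 60], [0, 0, 0]], [0, [0, 0, 90], [0, 0, 0]], [0, [20, 35, 90], [0, 0, -3]], [0, [40, 70, 90], [0, 0, -6]], [0, [60, 105, 90], [0, 0, -9]], [0, [80, 140, 90], [0, 0, -12]], [0, [100, 175, 90], [0, 0, -15]], [0, [120, 210, 90], [0, 0, -17.2]], [0, [140, 245, 90], [0, 0, -17.2]], [0, [152, 272, 90], [0, 0, -17.2]], [0, [152, 272, 90], [0, 0, -17.2]], [0, [152, 272, 75], [0, 0, -17.2]], [0, [152, 272, 75], [0, 0, -17.2]], [0, [152, 272, 75], [0, 0, -17.2]]]}}

```text
time_s: 9.5
eef_pos: [602.8, -27.9, 93.6]
ee_rot: [-0.0, 1.0, -0.027, -0.0]
force: [0.3, -0.2, -3.5]
grip_width: 0.145
grip_force: 98.6
```

```bash
python3 - <<'E'
from h import *
S=shots("3"); s=ctrl.sense(); print(s["eef_pos"],s["ee_rot"])
for n in S:
    comps(S,n,80,93,(480,750,-150,100),30)
    comps(S,n,74,93,(480,750,-150,100),300)
p=S["side"][0]; t=S["top"][0]
cv2.imwrite("pics/c3.png",np.hstack([cv2.resize(p[140:300,230:430],(400,320)),cv2.resize(t[150:310,240:440],(400,320))]))
E
```

```text
[603.23596508 -27.92556342  94.07499944] [ 1.09717490e-04  9.99629131e-01 -2.72284892e-02  4.44307892e-04]
side 2432 [308.1 227.5] rect [[603.1, -26.9], [132.0, 162.2], 87.0] mean [602.7 -19.6  85.1]
side 2665 [308.  228.4] rect [[603.0, -26.9], [132.0, 162.3], 87.0] mean [602.8 -17.1  84.5]
```

View pics/c3.png

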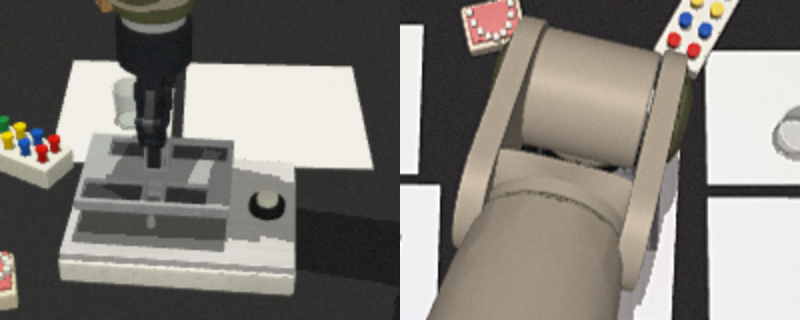

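The side crop shows the carrier held level above the pegs (about (155,175)). The top view is hidden by the arm. Side-to-side comparison says +2 mm in x and +0.5 mm in y.

Emit:
{"op": "apply_moves", "data": {"targets": [[0, [1.9, 0.5, -8], [0, 0, 0]], [0, [1.9, 0.5, -16], [0, 0, 0]], [0, [1.9, 0.5, -18], [0, 0, 0]], [0, [1.9, 0.5, -20], [0, 0, 0]], [0, [1.9, 0.5, -22], [0, 0, 0]], [0, [1.9, 0.5, -24], [0, 0, 0]], [0, [1.9, 0.5, -24], [0, 0, 0]]]}}

```text
time_s: 10.3
eef_pos: [604.9, -26.9, 69.1]
ee_rot: [-0.0, 1.0, -0.027, -0.0]
force: [0.5, 0.3, -3.3]
grip_width: 0.144
grip_force: 98.6
```

Emit:
{"op": "apply_moves", "data": {"targets": [[0, [0, 0, -2], [0, 0, 0]], [0, [0, 0, -4], [0, 0, 0]], [0, [0, 0, -6], [0, 0, 0]], [0, [0, 0, -8], [0, 0, 0]], [0, [0, 0, -9], [0, 0, 0]], [0, [0, 0, -9], [0, 0, 0]]]}}

```text
time_s: 10.9
eef_pos: [605.0, -26.9, 60.3]
ee_rot: [0.0, 1.0, -0.027, -0.0]
force: [0.6, 0.5, -3.3]
grip_width: 0.143
grip_force: 98.6
```

Emit:
{"op": "apply_moves", "data": {"targets": [[0, [0, 0, -1], [0, 0, 0]], [0, [0, 0, -2], [0, 0, 0]], [0, [0, 0, -2], [0, 0, 0]]]}}

```text
time_s: 11.2
eef_pos: [605.1, -26.9, 60.1]
ee_rot: [0.0, 1.0, -0.027, 0.0]
force: [-7.8, 0.9, 10.6]
grip_width: 0.142
grip_force: 101.0
```

Emit:
{"op": "apply_moves", "data": {"targets": [[45, [0, 0, 0], [0, 0, 0]], [45, [0, 0, 0], [0, 0, 0]], [45, [0, 0, 0], [0, 0, 0]], [45, [0, 0, 40], [0, 0, 0]], [45, [0, 0, 90], [0, 0, 0]], [45, [0, 0, 130], [0, 0, 0]], [60, [-205, -323, 130], [0, 0, 0]], [60, [-205, -323, 130], [0, 0, 0]], [60, [-205, -323, 130], [0, 0, 0]], [60, [-205, -323, 130], [0, 0, 0]], [60, [-205, -323, 130], [0, 0, 0]], [60, [-205, -323, 130], [0, 0, 0]], [60, [-205, -323, 130], [0, 0, 0]], [60, [-205, -323, 130], [0, 0, 0]], [60, [-205, -323, 130], [0, 0, 0]], [60, [-205, -323, 130], [0, 0, 0]]]}}

```text
time_s: 12.8
eef_pos: [399.7, -350.2, 188.2]
ee_rot: [-0.0, 1.0, -0.028, 0.0]
force: [0.1, 0.3, 0.3]
grip_width: 0.706
grip_force: 0.0
```

```bash
python3 - <<'E'
from h import *
S=shots("4"); s=ctrl.sense(); print(s["eef_pos"],s["ee_rot"],s["time_s"])
for n in S:
    p,d,P=S[n]
    print("plate");comps(S,n,49,58,(480,750,-150,100),100)
    print("fin");comps(S,n,76,92,(560,650,-80,40),10)
    # pockets: dark pixels in carrier region
    m=(p.max(2)<95)&(P[...,0]>515)&(P[...,0]<695)&(P[...,1]>-100)&(P[...,1]<45)&(P[...,2]>42)&(P[...,2]<56)
    k,l,st,c=cv2.connectedComponentsWithStats(m.astype(np.uint8))
    for j in range(1,k):
        if st[j,4]>60:
            w=plane(n,np.argwhere(l==j)[:,::-1],46)[:,:2].astype(np.float32); print("pocket",st[j,4],c[j].round(1),[np.round(x,1).tolist() for x in cv2.minAreaRect(w)], np.median(P[l==j][:,2]).round(1))
casts(S)
p=S["side"][0]; t=S["top"][0]
cv2.imwrite("pics/c4.png",np.hstack([cv2.resize(p[200:300,250:390],(420,300)),cv2.resize(t[180:315,270:390],(360,405))[:300]]))
E
```

```text
[ 400.49101688 -349.18164159  188.27491748] [-1.02662686e-04  9.99650788e-01 -2.64251178e-02  6.28353531e-05] 12.9
plate
top 2523 [334.5 234.5] rect [[603.6, -27.4], [126.2, 162.6], 87.0] mean [602.4 -27.3  52. ]
fin
top 97 [334.6 231.4] rect [[603.0, -27.6], [13.7, 27.7], 83.1] mean [602.7 -27.5  85.1]
pocket 225 [316.8 208.9] [[651.4, 10.7], [32.1, 58.7], 85.8] 46.1
pocket 193 [354.1 217.7] [[638.2, -68.1], [31.6, 42.2], 86.2] 46.3
plate
side 1703 [307.6 238.8] rect [[605.4, -26.0], [132.4, 162.7], 87.0] mean [604.3 -21.   52.9]
fin
side 100 [307.2 226.6] rect [[605.3, -24.4], [26.2, 17.4], 2.9] mean [604.8 -23.   84.1]
pocket 98 [292.8 226.2] [[641.8, -75.1], [34.7, 23.2], 2.4] 47.4
pocket 166 [328.5 228.1] [[559.0, -70.3], [24.6, 59.1], 87.1] 47.8
pocket 210 [285.6 247.8] [[651.0, 4.7], [25.5, 61.3], 87.0] 47.5
pocket 150 [321.3 249.9] [[572.8, 8.7], [25.6, 42.8], 87.0] 47.7
top px [291. 169.] n 110 rect c 755.5 66.0 size 76.0 37.1 ang -44.6 mean [752.   70.1] z [14.9 20.5 22.8 31.8]
top px [227. 274.] n 197 rect c 521.9 201.2 size 40.6 26.3 ang -13.3 mean [521.8 200.4] z [17.8 21.  24.2 30.6]
top px [176. 278.] n 272 rect c 511.2 310.6 size 40.7 32.4 ang 1.6 mean [511.5 310.1] z [17.1 19.9 22.  30.4]
top px [226. 327.] n 305 rect c 411.8 197.4 size 59.3 31.4 ang -46.6 mean [411.2 197.8] z [17.2 20.6 23.9 31. ]
side px [236. 207.] n 92 rect c 784.6 -158.2 size 51.0 24.5 ang 85.1 mean [ 785.3 -150.3] z [30.9 39.8 47.5 51.1]
side px [226. 285.] n 192 rect c 770.7 81.0 size 68.1 51.0 ang -77.8 mean [764.7 100.9] z [14.9 21.3 23.6 26.8]
side px [403. 328.] n 479 rect c 413.3 199.9 size 60.9 35.4 ang -45.4 mean [413.8 204.6] z [16.4 20.7 22.9 31. ]
side px [345. 326.] n 333 rect c 521.7 199.4 size 42.1 34.4 ang -13.1 mean [522. 204.] z [15.9 20.7 22.8 31.2]
side px [351. 377.] n 434 rect c 513.3 312.4 size 41.5 33.6 ang 4.5 mean [513.4 316.1] z [16.6 21.  22.6 30.7]
```

View pics/c4.png

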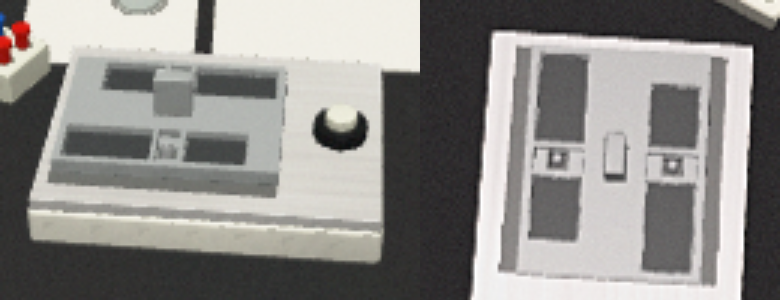

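The carrier sits flat and home: plate top at z 52, pegs visible in both holes at top crop (557,158) and (672,165). Next is the long cast, which I measure again from the height mask first.

Emit:
{"op": "apply_moves", "data": {"targets": [[60, [11, 546, -40], [0, 0, 8.5]], [60, [11, 546, -40], [0, 0, 17]], [60, [11, 546, -40], [0, 0, 25.5]], [60, [11, 546, -40], [0, 0, 34]], [60, [11, 546, -40], [0, 0, 42.5]], [60, [11, 546, -40], [0, 0, 51]], [60, [11, 546, -40], [0, 0, 59.5]], [60, [11, 546, -40], [0, 0, 68]], [60, [11, 546, -40], [0, 0, 76.5]], [60, [11, 546, -40], [0, 0, 85]], [60, [11, 546, -40], [0, 0, 93.5]], [60, [11, 546, -40], [0, 0, 102]], [60, [11, 546, -40], [0, 0, 110.5]], [60, [11, 546, -40], [0, 0, 119]], [60, [11, 546, -40], [0, 0, 127.5]], [60, [11, 546, -40], [0, 0, 136]], [60, [11, 546, -40], [0, 0, 136.5]], [60, [11, 546, -40], [0, 0, 136.5]], [60, [11, 546, -40], [0, 0, 136.5]]]}}

```text
time_s: 14.8
eef_pos: [410.8, 196.4, 148.3]
ee_rot: [0.0, 0.396, 0.918, 0.0]
force: [0.0, 0.0, -0.1]
grip_width: 0.701
grip_force: 0.0
```

```bash
python3 - <<'E'
from h import *
# earlier (unoccluded) images: height-mask rects; save new state too
S={}
import cv2
for n in("top","side"):
    d=np.load(n+"0.npy"); S[n]=(None,d,cloud(n,d))
    comps(S,n,13,40,(350,600,150,360),60)
T=shots("5"); s=ctrl.sense(); print(s["eef_pos"],s["ee_rot"],s["joints"][5]); casts(T)
E
```

```text
top 305 [228.9 274.5] rect [[520.4, 198.3], [32.7, 42.1], 79.3] mean [519.9 196.9  21.7]
top 306 [176.2 278.3] rect [[511.6, 310.5], [41.9, 32.7], 4.2] mean [511.2 309.4  21.5]
top 456 [226.8 326.3] rect [[411.6, 197.6], [32.3, 60.4], 43.5] mean [411.7 196.9  22. ]
side 508 [403.  328.2] rect [[413.7, 199.7], [35.2, 61.3], 43.0] mean [413.9 204.5  22.6]
side 349 [344.9 326.5] rect [[521.7, 199.5], [35.7, 42.0], 80.0] mean [522.2 204.1  22.4]
side 461 [350.6 377.3] rect [[513.2, 312.5], [42.0, 34.7], 4.1] mean [513.4 316.3  22.5]
[410.90947655 196.23971336 148.32726058] [1.97892055e-05 3.96109747e-01 9.18203173e-01 3.02400930e-05] -0.5689901520829581
top px [289. 172.] n 94 rect c 748.7 73.6 size 64.1 11.3 ang -71.7 mean [747.1  74.5] z [15.5 20.6 22.8 31.4]
top px [227. 273.] n 193 rect c 521.7 200.1 size 39.3 27.4 ang -11.5 mean [522.  200.2] z [17.4 20.8 23.6 30.9]
top px [176. 278.] n 280 rect c 511.5 310.6 size 40.7 31.9 ang 3.1 mean [511.6 309.7] z [17.1 20.1 21.8 30.7]
top px [227. 326.] n 423 rect c 412.4 197.3 size 58.3 32.4 ang -46.6 mean [413.1 195.8] z [17.1 19.9 21.9 30.8]
side px [236. 207.] n 95 rect c 785.5 -158.8 size 53.2 26.0 ang 80.7 mean [ 785.3 -150.6] z [31.  39.1 47.8 51.5]
side px [226. 285.] n 191 rect c 770.5 82.9 size 64.6 50.8 ang -77.1 mean [764.6 101.3] z [15.3 20.7 23.7 26.8]
side px [403. 328.] n 473 rect c 413.1 200.1 size 60.0 34.6 ang -45.2 mean [413.9 204.5] z [16.2 21.  22.9 31.1]
side px [345. 326.] n 334 rect c 522.0 200.1 size 42.0 34.2 ang -11.1 mean [521.9 203.9] z [16.  20.7 22.3 30.9]
side px [351. 377.] n 443 rect c 513.2 312.9 size 41.7 33.1 ang 4.9 mean [513.3 316.4] z [15.9 20.8 22.6 30.9]
```

Emit:
{"op": "apply_moves", "data": {"targets": [[55, [0.8, 1.3, -50], [0, 0, 0.2]], [55, [0.8, 1.3, -95], [0, 0, 0.2]], [55, [0.8, 1.3, -125], [0, 0, 0.2]], [55, [0.8, 1.3, -138], [0, 0, 0.2]], [55, [0.8, 1.3, -141], [0, 0, 0.2]], [55, [0.8, 1.3, -141], [0, 0, 0.2]], [0, [0.8, 1.3, -141], [0, 0, 0.2]], [0, [0.8, 1.3, -141], [0, 0, 0.2]], [0, [0.8, 1.3, -141], [0, 0, 0.2]], [0, [0.8, 1.3, -141], [0, 0, 0.2]], [0, [0.8, 1.3, -141], [0, 0, 0.2]]], "squeeze": 60}}

```text
time_s: 16.0
eef_pos: [412.5, 197.5, 8.6]
ee_rot: [0.001, 0.394, 0.919, 0.001]
force: [-1.2, -0.3, 6.1]
grip_width: 0.353
grip_force: 60.1
```

Emit:
{"op": "apply_moves", "data": {"targets": [[0, [0, 0, 40], [0, 0, 0]], [0, [0, 0, 80], [0, 0, 0]], [0, [0, 0, 110], [0, 0, 0]], [0, [40, -31, 110], [0, 0, 7]], [0, [80, -62, 110], [0, 0, 14]], [0, [120, -93, 110], [0, 0, 21]], [0, [160, -125, 110], [0, 0, 28]], [0, [200, -156, 110], [0, 0, 35]], [0, [230, -180, 110], [0, 0, 43.6]], [0, [238.3, -187, 110], [0, 0, 43.6]], [0, [238.3, -187, 100], [0, 0, 43.6]], [0, [238.3, -187, 80], [0, 0, 43.6]], [0, [238.3, -187, 70], [0, 0, 43.6]], [0, [238.3, -187, 70], [0, 0, 43.6]], [0, [238.3, -187, 70], [0, 0, 43.6]]]}}

```text
time_s: 17.5
eef_pos: [650.0, 10.9, 77.9]
ee_rot: [0.0, 0.024, 1.0, -0.0]
force: [0.5, -0.0, -0.4]
grip_width: 0.356
grip_force: 60.1
```

```bash
python3 - <<'E'
from h import *
S=shots("6"); s=ctrl.sense(); print(s["eef_pos"],s["ee_rot"],s["grip_width"])
casts(S,60); casts({"side":S["side"]})
comps(S,"side",78,115,(540,740,-60,80),40)
p=S["side"][0]; t=S["top"][0]
cv2.imwrite("pics/c6.png",np.hstack([cv2.resize(p[160:300,240:400],(480,420)),cv2.resize(t[180:320,270:376],(318,420))]))
E
```

```text
[650.40559961  10.61527357  78.37578935] [ 8.07936763e-04  2.41779861e-02  9.99707338e-01 -1.00795558e-04] 0.3546154050554188
side px [286. 237.] n 296 rect c 648.6 26.3 size 62.1 59.3 ang 7.6 mean [645.7  21.1] z [ 72.7  83.9  90.7 100.8]
side px [236. 207.] n 94 rect c 785.4 -158.8 size 52.3 25.2 ang 83.0 mean [ 785.4 -150.5] z [31.1 38.3 47.5 50.8]
side px [286. 242.] n 146 rect c 649.6 13.0 size 59.1 33.7 ang -3.1 mean [647.4  24.5] z [68.7 76.  80.8 88.7]
side px [226. 285.] n 197 rect c 770.5 84.4 size 62.9 51.3 ang -76.5 mean [764.7 101.5] z [15.1 21.1 23.7 26.9]
side px [345. 326.] n 332 rect c 522.0 199.7 size 42.1 35.7 ang -12.2 mean [521.9 203.9] z [15.9 20.7 22.8 30.7]
side px [351. 377.] n 438 rect c 513.3 312.8 size 41.6 33.4 ang 4.2 mean [513.5 316.3] z [16.6 20.8 22.3 30.9]
side 375 [285.7 236. ] rect [[650.1, 16.9], [51.1, 59.6], 86.4] mean [647.   23.5  93.1]
side 88 [307.1 226.1] rect [[605.3, -26.0], [16.0, 27.8], 86.3] mean [605.  -23.6  84.9]
```

View pics/c6.png

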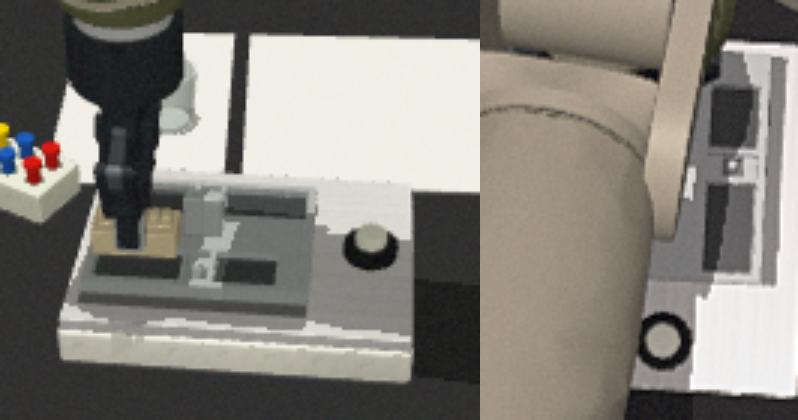

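The side crop shows the cast gripped level above the +x/+y long pocket (cast (135,235), pocket (140,268)). Now lowering it.

Emit:
{"op": "apply_moves", "data": {"targets": [[0, [0.6, 0, -8], [0, 0, 0]], [0, [0.6, 0, -13], [0, 0, 0]], [0, [0.6, 0, -15], [0, 0, 0]], [0, [0.6, 0, -17], [0, 0, 0]], [0, [0.6, 0, -19], [0, 0, 0]], [0, [0.6, 0, -20], [0, 0, 0]], [0, [0.6, 0, -20], [0, 0, 0]]]}}

```text
time_s: 18.3
eef_pos: [650.7, 10.4, 57.2]
ee_rot: [-0.0, 0.024, 1.0, 0.0]
force: [-0.1, -0.0, -0.9]
grip_width: 0.358
grip_force: 60.1
```

Emit:
{"op": "apply_moves", "data": {"targets": [[0, [0, 0, -1.5], [0, 0, 0]], [0, [0, 0, -3], [0, 0, 0]], [0, [0, 0, -4], [0, 0, 0]], [0, [0, 0, -4], [0, 0, 0]]]}}

```text
time_s: 18.7
eef_pos: [650.8, 10.4, 54.6]
ee_rot: [0.0, 0.024, 1.0, -0.0]
force: [-4.7, 0.7, 8.2]
grip_width: 0.355
grip_force: 61.2
```

Emit:
{"op": "apply_moves", "data": {"targets": [[50, [0, 0, 0], [0, 0, 0]], [50, [0, 0, 0], [0, 0, 0]], [50, [0, 0, 0], [0, 0, 0]], [50, [0, 0, 30], [0, 0, 0]], [50, [0, 0, 60], [0, 0, 0]], [55, [-30, 43, 60], [0, 0, -7.7]], [55, [-60, 86, 60], [0, 0, -7.7]], [55, [-90, 129, 60], [0, 0, -7.7]], [55, [-115, 165, 60], [0, 0, -7.7]], [55, [-130.6, 187.6, 60], [0, 0, -7.7]], [55, [-130.6, 187.6, 40], [0, 0, -7.7]], [55, [-130.6, 187.6, 40], [0, 0, -7.7]], [55, [-130.6, 187.6, 40], [0, 0, -7.7]]]}}

```text
time_s: 20.0
eef_pos: [520.3, 197.7, 93.4]
ee_rot: [-0.0, 0.092, 0.996, -0.0]
force: [0.9, -0.9, 0.7]
grip_width: 0.643
grip_force: 0.0
```

```bash
python3 - <<'E'
from h import *
S=shots("7"); s=ctrl.sense(); print(s["eef_pos"],s["ee_rot"],s["joints"][5])
casts(S); print("hi"); 
for n in S: comps(S,n,58,85,(590,720,-20,50),40)
for n in S: comps(S,n,13,40,(470,600,150,360),60)
E
```

```text
[520.77876464 197.49105024  93.92861419] [4.74002628e-04 9.18600641e-02 9.95771808e-01 9.94562403e-05] -1.234668693515338
top px [289. 171.] n 102 rect c 751.3 72.9 size 67.1 22.9 ang -64.5 mean [748.7  73. ] z [16.8 21.2 22.9 29.9]
top px [317. 211.] n 359 rect c 650.5 10.4 size 63.9 33.5 ang -2.9 mean [649.1   9.2] z [63.2 66.3 69.5 76.7]
side px [236. 207.] n 95 rect c 784.9 -159.9 size 56.0 25.8 ang 83.4 mean [ 785.3 -150.6] z [30.8 38.4 47.2 51.4]
side px [285. 245.] n 409 rect c 650.4 11.7 size 60.1 36.0 ang -3.7 mean [649.5  19.1] z [53.8 64.9 68.  77.6]
side px [226. 286.] n 187 rect c 768.8 88.4 size 54.3 50.8 ang -78.9 mean [765.2 103.2] z [15.1 20.5 23.5 26.7]
side px [345. 326.] n 340 rect c 521.7 199.1 size 41.7 35.0 ang -11.1 mean [522.1 204.1] z [16.2 20.8 22.8 30.8]
side px [351. 377.] n 434 rect c 513.2 312.7 size 41.7 32.9 ang 4.6 mean [513.5 316.2] z [17.  20.9 22.7 31.4]
hi
top 445 [316.7 211.2] rect [[648.9, 9.6], [31.7, 60.7], 87.2] mean [647.9   9.5  68.4]
side 357 [285.3 243.5] rect [[650.4, 11.7], [36.0, 60.1], 86.3] mean [649.3  17.7  68.2]
side 347 [345.1 326.4] rect [[521.7, 199.1], [35.0, 41.7], 78.9] mean [521.9 204.1  22.7]
side 453 [350.6 377.2] rect [[513.1, 312.3], [41.9, 33.7], 4.8] mean [513.3 316.1  22.7]
```

Emit:
{"op": "apply_moves", "data": {"targets": [[55, [-0.4, 0.4, -40], [0, 0, 0]], [55, [-0.4, 0.4, -70], [0, 0, 0]], [55, [-0.4, 0.4, -84], [0, 0, 0]], [55, [-0.4, 0.4, -86], [0, 0, 0]], [55, [-0.4, 0.4, -86], [0, 0, 0]], [0, [-0.4, 0.4, -86], [0, 0, 0]], [0, [-0.4, 0.4, -86], [0, 0, 0]], [0, [-0.4, 0.4, -86], [0, 0, 0]], [0, [-0.4, 0.4, -86], [0, 0, 0]], [0, [-0.4, 0.4, -86], [0, 0, 0]]]}}

```text
time_s: 21.1
eef_pos: [520.7, 198.5, 9.0]
ee_rot: [0.001, 0.091, 0.996, 0.0]
force: [-1.4, -0.4, 7.3]
grip_width: 0.354
grip_force: 60.2
```

Emit:
{"op": "apply_moves", "data": {"targets": [[0, [0, 0, 40], [0, 0, 0]], [0, [0, 0, 80], [0, 0, 0]], [0, [0, 0, 105], [0, 0, 0]], [0, [12, -45, 105], [0, 0, 7.4]], [0, [24, -90, 105], [0, 0, 7.4]], [0, [36, -135, 105], [0, 0, 7.4]], [0, [48, -172, 105], [0, 0, 7.4]], [0, [50.5, -183.7, 105], [0, 0, 7.4]], [0, [50.5, -183.7, 90], [0, 0, 7.4]], [0, [50.5, -183.7, 70], [0, 0, 7.4]], [0, [50.5, -183.7, 65], [0, 0, 7.4]], [0, [50.5, -183.7, 65], [0, 0, 7.4]], [0, [50.5, -183.7, 65], [0, 0, 7.4]]]}}

```text
time_s: 22.4
eef_pos: [570.6, 15.0, 73.3]
ee_rot: [0.001, 0.027, 1.0, -0.0]
force: [0.4, 0.8, -1.4]
grip_width: 0.354
grip_force: 59.7
```

```bash
python3 - <<'E'
from h import *
S=shots("8"); s=ctrl.sense(); print(s["eef_pos"],s["ee_rot"],s["grip_width"])
casts({"side":S["side"]}); comps(S,"side",72,90,(540,640,-20,60),30)
E
```

```text
[570.63178806  14.85325374  73.32837803] [ 8.25511737e-04  2.67425469e-02  9.99642006e-01 -1.18472440e-04] 0.35627030763884376
side px [236. 207.] n 96 rect c 786.0 -156.4 size 51.0 24.5 ang 79.1 mean [ 785.4 -150.2] z [31.5 39.5 47.5 51.6]
side px [322. 243.] n 144 rect c 572.0 18.3 size 41.5 31.0 ang -3.3 mean [570.7  25.3] z [64.3 74.3 84.  88.6]
side px [285. 245.] n 411 rect c 650.2 11.5 size 59.4 35.1 ang -0.6 mean [649.5  19. ] z [53.8 64.9 68.3 76.8]
side px [226. 285.] n 202 rect c 770.6 83.5 size 64.8 51.7 ang -77.3 mean [764.7 101.6] z [14.8 20.5 23.7 26.5]
side px [350. 377.] n 435 rect c 513.2 312.4 size 41.7 33.1 ang 4.4 mean [513.6 316.1] z [16.4 20.5 22.6 31.1]
side 162 [321.8 241.6] rect [[572.2, 10.4], [45.9, 68.3], 10.1] mean [571.6  25.9  82.6]
side 30 [293.5 239.8] rect [[632.4, 12.9], [13.1, 15.4], 84.0] mean [632.   13.3  75.2]
```

Emit:
{"op": "apply_moves", "data": {"targets": [[0, [0.6, 0, -5], [0, 0, 0]], [0, [0.6, 0, -9], [0, 0, 0]], [0, [0.6, 0, -11], [0, 0, 0]], [0, [0.6, 0, -13], [0, 0, 0]], [0, [0.6, 0, -15], [0, 0, 0]], [0, [0.6, 0, -15], [0, 0, 0]]]}}

```text
time_s: 23.1
eef_pos: [570.7, 14.7, 57.0]
ee_rot: [-0.0, 0.027, 1.0, 0.0]
force: [0.0, -0.1, -1.5]
grip_width: 0.355
grip_force: 59.7
```

Emit:
{"op": "apply_moves", "data": {"targets": [[0, [0, 0, -1.5], [0, 0, 0]], [0, [0, 0, -3], [0, 0, 0]], [0, [0, 0, -3.5], [0, 0, 0]], [0, [0, 0, -3.5], [0, 0, 0]]]}}

```text
time_s: 23.5
eef_pos: [570.9, 14.7, 55.0]
ee_rot: [0.0, 0.027, 1.0, -0.0]
force: [-5.1, 0.7, 10.6]
grip_width: 0.354
grip_force: 61.1
```

Emit:
{"op": "apply_moves", "data": {"targets": [[50, [0, 0, 0], [0, 0, 0]], [50, [0, 0, 0], [0, 0, 0]], [50, [0, 0, 0], [0, 0, 0]], [50, [0, 0, 30], [0, 0, 0]], [50, [0, 0, 60], [0, 0, 0]], [55, [-8, 43, 60], [0, 0, 7.3]], [55, [-18, 90, 60], [0, 0, 7.3]], [55, [-27, 135, 60], [0, 0, 7.3]], [55, [-36, 180, 60], [0, 0, 7.3]], [55, [-45, 225, 60], [0, 0, 7.3]], [55, [-54, 268, 60], [0, 0, 7.3]], [55, [-59.4, 295.8, 60], [0, 0, 7.3]], [55, [-59.4, 295.8, 40], [0, 0, 7.3]], [55, [-59.4, 295.8, 40], [0, 0, 7.3]], [55, [-59.4, 295.8, 40], [0, 0, 7.3]]]}}

```text
time_s: 25.0
eef_pos: [511.4, 310.1, 93.8]
ee_rot: [-0.0, -0.037, 0.999, -0.0]
force: [0.3, -0.9, 0.4]
grip_width: 0.641
grip_force: 0.0
```

```bash
python3 - <<'E'
from h import *
S=shots("9"); s=ctrl.sense(); print(s["eef_pos"],s["ee_rot"],s["joints"][5])
casts({"side":S["side"]}); casts({"top":S["top"]},55); comps(S,"side",13,40,(470,600,150,400),30)
E
```

```text
[511.98359796 309.97762088  94.5807365 ] [ 4.75329203e-04 -3.62697533e-02  9.99341917e-01  1.13914692e-04] -1.2944280651741993
side px [236. 207.] n 95 rect c 785.6 -158.2 size 54.2 25.6 ang 81.0 mean [ 785.6 -150.5] z [30.9 39.2 48.1 51.5]
side px [285. 245.] n 410 rect c 650.6 12.6 size 60.8 35.1 ang -4.8 mean [649.5  19. ] z [53.5 65.3 68.  76.8]
side px [321. 247.] n 261 rect c 573.0 17.4 size 39.7 34.9 ang -2.5 mean [572.9  24. ] z [54.2 65.5 68.3 77. ]
side px [226. 285.] n 191 rect c 770.8 83.8 size 65.0 51.5 ang -76.3 mean [765.  101.2] z [15.2 20.8 23.4 27.3]
side px [351. 377.] n 442 rect c 513.1 313.0 size 41.8 33.4 ang 4.4 mean [513.5 316.4] z [16.1 20.8 22.3 31.1]
top px [317. 211.] n 358 rect c 648.9 9.9 size 60.0 31.9 ang -2.8 mean [649.    9.3] z [63.  66.7 69.8 77.6]
top px [314. 249.] n 177 rect c 569.6 15.1 size 41.1 30.9 ang -0.6 mean [568.3  14.2] z [64.3 67.7 71.1 77.2]
side 454 [350.6 377.2] rect [[513.1, 312.3], [41.8, 34.6], 4.4] mean [513.3 316.2  22.7]
```

Emit:
{"op": "apply_moves", "data": {"targets": [[55, [-0.3, 0.4, -40], [0, 0, 0]], [55, [-0.3, 0.4, -70], [0, 0, 0]], [55, [-0.3, 0.4, -84], [0, 0, 0]], [55, [-0.3, 0.4, -86.5], [0, 0, 0]], [55, [-0.3, 0.4, -86.5], [0, 0, 0]], [0, [-0.3, 0.4, -86.5], [0, 0, 0]], [0, [-0.3, 0.4, -86.5], [0, 0, 0]], [0, [-0.3, 0.4, -86.5], [0, 0, 0]], [0, [-0.3, 0.4, -86.5], [0, 0, 0]], [0, [-0.3, 0.4, -86.5], [0, 0, 0]]]}}

```text
time_s: 26.1
eef_pos: [512.1, 311.2, 9.1]
ee_rot: [0.002, -0.037, 0.999, 0.0]
force: [-0.7, -0.3, 7.4]
grip_width: 0.357
grip_force: 60.1
```

Emit:
{"op": "apply_moves", "data": {"targets": [[0, [0, 0, 40], [0, 0, 0]], [0, [0, 0, 80], [0, 0, 0]], [0, [0, 0, 115], [0, 0, 0]], [0, [14, -43, 115], [0, 0, -7.3]], [0, [28, -85, 115], [0, 0, -7.3]], [0, [42, -127, 115], [0, 0, -7.3]], [0, [56, -169, 115], [0, 0, -7.3]], [0, [70, -211, 115], [0, 0, -7.3]], [0, [84, -253, 115], [0, 0, -7.3]], [0, [98, -295, 115], [0, 0, -7.3]], [0, [112, -338, 115], [0, 0, -7.3]], [0, [122, -370, 115], [0, 0, -7.3]], [0, [125.7, -380, 115], [0, 0, -7.3]], [0, [125.7, -380, 95], [0, 0, -7.3]], [0, [125.7, -380, 70], [0, 0, -7.3]], [0, [125.7, -380, 65], [0, 0, -7.3]], [0, [125.7, -380, 65], [0, 0, -7.3]], [0, [125.7, -380, 65], [0, 0, -7.3]]]}}

```text
time_s: 27.9
eef_pos: [637.4, -68.8, 73.8]
ee_rot: [0.001, 0.027, 1.0, -0.0]
force: [-0.2, -0.6, -0.8]
grip_width: 0.354
grip_force: 59.8
```

```bash
python3 - <<'E'
from h import *
S=shots("10"); s=ctrl.sense(); print(s["eef_pos"],s["ee_rot"],s["grip_width"])
casts({"side":S["side"]}); comps(S,"side",69,86,(600,680,-120,-40),15)
p=S["side"][0]; t=S["top"][0]
cv2.imwrite("pics/c10.png",np.hstack([cv2.resize(p[160:300,240:400],(480,420)),cv2.resize(t[180:320,270:376],(318,420))]))
E
```

```text
[637.3847216  -69.0162609   73.75629633] [ 1.07069950e-03  2.67628970e-02  9.99641199e-01 -2.73922076e-04] 0.3507075716615926
side px [236. 207.] n 92 rect c 785.2 -157.4 size 55.3 27.0 ang 80.5 mean [ 785.5 -150.4] z [31.2 39.1 47.3 51.1]
side px [295. 219.] n 127 rect c 638.0 -65.9 size 42.3 34.4 ang 2.3 mean [635.1 -59. ] z [66.  74.  83.1 87.8]
side px [285. 245.] n 412 rect c 650.3 11.3 size 59.7 35.4 ang -3.4 mean [649.4  18.7] z [53.7 65.4 68.2 76.9]
side px [322. 247.] n 282 rect c 572.1 6.2 size 53.6 41.1 ang 89.1 mean [571.8  22.9] z [54.3 65.3 68.  77. ]
side px [226. 285.] n 197 rect c 770.7 82.1 size 66.1 51.1 ang -77.5 mean [764.9 101.4] z [15.  20.8 23.7 26.6]
side 108 [293.9 219.7] rect [[635.1, -60.0], [48.5, 30.7], 24.7] mean [636.4 -54.9  78.7]
```

View pics/c10.png

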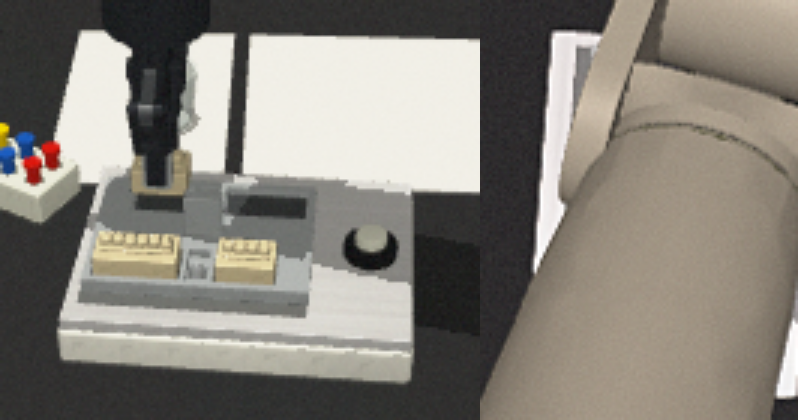

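Two casts sit flat in their pockets (135,255) and (245,260). The third hangs level over the far short pocket at (160,175), so I'll lower it.

Emit:
{"op": "apply_moves", "data": {"targets": [[0, [0.3, 0.2, -5], [0, 0, 0]], [0, [0.3, 0.2, -9], [0, 0, 0]], [0, [0.3, 0.2, -11], [0, 0, 0]], [0, [0.3, 0.2, -13], [0, 0, 0]], [0, [0.3, 0.2, -15], [0, 0, 0]], [0, [0.3, 0.2, -15], [0, 0, 0]]]}}

```text
time_s: 28.6
eef_pos: [637.0, -68.9, 57.0]
ee_rot: [-0.0, 0.027, 1.0, 0.0]
force: [-0.6, 0.2, -0.3]
grip_width: 0.351
grip_force: 59.8
```

Emit:
{"op": "apply_moves", "data": {"targets": [[0, [0, 0, -1.5], [0, 0, 0]], [0, [0, 0, -3], [0, 0, 0]], [0, [0, 0, -3.5], [0, 0, 0]], [0, [0, 0, -3.5], [0, 0, 0]]]}}

```text
time_s: 29.0
eef_pos: [637.2, -69.0, 55.2]
ee_rot: [0.0, 0.027, 1.0, -0.0]
force: [-4.8, 0.8, 8.6]
grip_width: 0.357
grip_force: 60.9
```

Emit:
{"op": "apply_moves", "data": {"targets": [[50, [0, 0, 0], [0, 0, 0]], [50, [0, 0, 0], [0, 0, 0]], [50, [0, 0, 0], [0, 0, 0]], [50, [0, 0, 35], [0, 0, 0]], [50, [0, 0, 80], [0, 0, 0]], [50, [0, 0, 110], [0, 0, 0]], [0, [-237, -231, 110], [0, 0, 0]], [0, [-237, -231, 110], [0, 0, 0]], [0, [-237, -231, 110], [0, 0, 0]], [0, [-237, -231, 110], [0, 0, 0]], [0, [-237, -231, 110], [0, 0, 0]], [0, [-237, -231, 110], [0, 0, 0]], [0, [-237, -231, 110], [0, 0, 0]], [0, [-237, -231, 110], [0, 0, 0]], [0, [-237, -231, 110], [0, 0, 0]], [0, [-237, -231, 110], [0, 0, 0]]]}}

```text
time_s: 30.6
eef_pos: [400.7, -299.3, 163.8]
ee_rot: [0.0, 0.026, 1.0, 0.0]
force: [0.2, 0.5, -0.1]
grip_width: 0.001
grip_force: 0.0
```

```bash
python3 - <<'E'
from h import *
S=shots("11"); s=ctrl.sense(); print(s["eef_pos"],s["ee_rot"],s["grip_width"])
casts(S)
for n in S:
    print("btn"); comps(S,n,57,75,(460,500,-45,10),8)
    print("plate");comps(S,n,49,55,(500,750,-150,100),100)
t=S["top"][0]; cv2.imwrite("pics/t11.png",np.hstack([cv2.resize(t[180:320,270:390],(390,455)),cv2.resize(S["side"][0][190:300,250:390],(400,314),).repeat(1,0)[:314].copy() if 0 else cv2.resize(S["side"][0][180:300,260:366],(400,455))]))
E
```

```text
[ 400.77750571 -299.15604885  163.72413302] [8.60713067e-06 2.61103530e-02 9.99659064e-01 7.06392261e-05] 0.0019563972581735684
top px [289. 171.] n 97 rect c 750.3 74.3 size 65.3 15.1 ang -73.2 mean [747.9  73.2] z [15.7 21.6 22.9 29.7]
top px [317. 210.] n 366 rect c 650.6 10.4 size 63.7 33.4 ang -2.8 mean [649.6   9.2] z [62.8 66.5 69.2 76.5]
top px [355. 217.] n 281 rect c 639.0 -69.1 size 46.3 31.9 ang -3.8 mean [636.4 -68.9] z [59.6 65.8 68.3 76.7]
top px [314. 249.] n 163 rect c 570.6 18.9 size 39.5 25.7 ang 0.6 mean [569.7  14.9] z [64.8 68.1 71.9 77.2]
side px [236. 207.] n 93 rect c 784.3 -158.9 size 56.3 24.8 ang 85.0 mean [ 785.2 -150.5] z [31.4 38.7 47.6 51.2]
side px [293. 223.] n 235 rect c 638.4 -66.1 size 41.8 35.9 ang -1.5 mean [639.1 -60. ] z [54.  65.1 68.5 77.7]
side px [285. 245.] n 409 rect c 650.3 12.5 size 59.6 34.3 ang -3.6 mean [649.5  19.2] z [54.  65.4 68.2 76.9]
side px [322. 247.] n 281 rect c 572.2 16.7 size 42.3 33.2 ang -4.6 mean [571.6  23.4] z [54.  65.4 68.2 76.9]
side px [226. 285.] n 195 rect c 770.3 83.2 size 67.4 50.6 ang -77.2 mean [764.6 100. ] z [14.6 20.9 23.5 26.9]
btn
top 100 [330.6 293.2] rect [[480.5, -20.0], [21.7, 21.5], 72.1] mean [480.5 -20.   60.3]
plate
top 2465 [334.4 235.2] rect [[603.5, -27.4], [126.0, 162.6], 87.0] mean [601.  -27.2  51.9]
btn
side 66 [363.3 238.1] rect [[482.2, -16.5], [21.9, 23.2], 4.1] mean [481.9 -16.2  61.5]
plate
side 1303 [309.8 239.6] rect [[605.2, -25.9], [131.3, 162.3], 87.0] mean [599.2 -18.7  52.8]
```

View pics/t11.png

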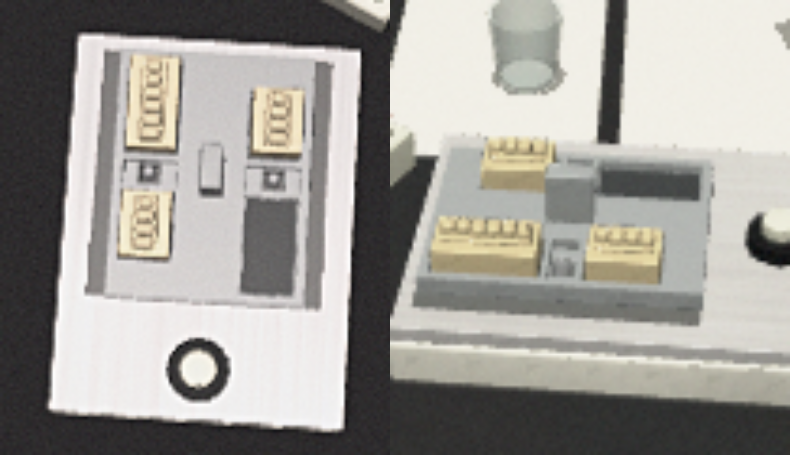

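View pics/top11.png

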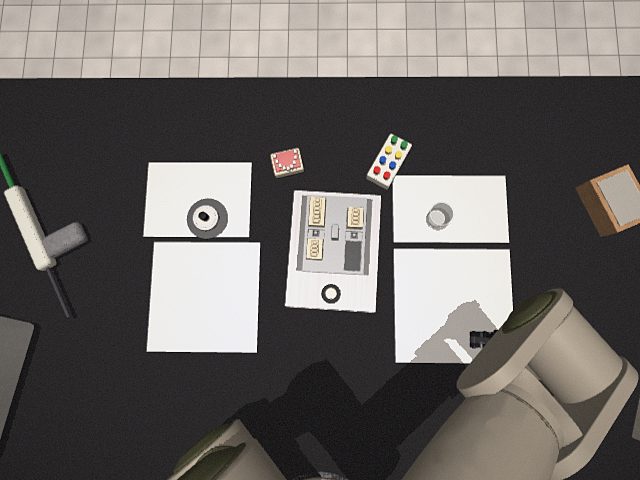

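All three casts sit in their own pockets, the disc is on the mat at (205,217), and the bystanders haven't moved. No fourth cast is in view. Now the button at (480.5,-20).

Emit:
{"op": "apply_moves", "data": {"targets": [[0, [80, 279, -40], [0, 0, 0]], [0, [80, 279, -40], [0, 0, 0]], [0, [80, 279, -40], [0, 0, 0]], [0, [80, 279, -40], [0, 0, 0]], [0, [80, 279, -40], [0, 0, 0]], [0, [80, 279, -40], [0, 0, 0]], [0, [80, 279, -40], [0, 0, 0]], [0, [80, 279, -40], [0, 0, 0]], [0, [80, 279, -80], [0, 0, 0]], [0, [80, 279, -95], [0, 0, 0]], [0, [80, 279, -97], [0, 0, 0]], [0, [80, 279, -97], [0, 0, 0]]]}}

```text
time_s: 31.9
eef_pos: [480.3, -21.8, 67.3]
ee_rot: [0.0, 0.027, 1.0, -0.0]
force: [0.0, 0.1, 0.1]
grip_width: -0.002
grip_force: 0.0
```

Emit:
{"op": "apply_moves", "data": {"targets": [[0, [0, 0.5, -3], [0, 0, 0]], [0, [0, 0.5, -5], [0, 0, 0]], [0, [0, 0.5, -7], [0, 0, 0]], [0, [0, 0.5, -9], [0, 0, 0]], [0, [0, 0.5, -9], [0, 0, 0]]]}}

```text
time_s: 32.4
eef_pos: [480.4, -20.6, 58.0]
ee_rot: [0.0, 0.027, 1.0, -0.0]
force: [0.7, -0.8, 3.0]
grip_width: -0.002
grip_force: 1.4
```

Emit:
{"op": "apply_moves", "data": {"targets": [[0, [0, 0, -1], [0, 0, 0]], [0, [0, 0, -2], [0, 0, 0]], [0, [0, 0, -3], [0, 0, 0]], [0, [0, 0, -3.5], [0, 0, 0]], [0, [0, 0, -3.5], [0, 0, 0]]]}}

```text
time_s: 32.9
eef_pos: [480.5, -20.6, 55.7]
ee_rot: [0.001, 0.027, 1.0, -0.0]
force: [-5.2, -0.0, 19.7]
grip_width: -0.005
grip_force: 9.9
```

The force jumped to 20 N at the stop (z 55.7), so the button is fully down. I'll retract and check.

Emit:
{"op": "apply_moves", "data": {"targets": [[0, [0, 0, 0], [0, 0, 0]], [0, [0, 0, 0], [0, 0, 0]], [0, [0, 0, 40], [0, 0, 0]], [0, [0, 0, 90], [0, 0, 0]], [0, [0, 0, 120], [0, 0, 0]], [0, [-80, -279, 120], [0, 0, 0]], [0, [-80, -279, 120], [0, 0, 0]], [0, [-80, -279, 120], [0, 0, 0]], [0, [-80, -279, 120], [0, 0, 0]], [0, [-80, -279, 120], [0, 0, 0]], [0, [-80, -279, 120], [0, 0, 0]], [0, [-80, -279, 120], [0, 0, 0]], [0, [-80, -279, 120], [0, 0, 0]], [0, [-80, -279, 120], [0, 0, 0]]]}}

```text
time_s: 34.3
eef_pos: [400.3, -298.3, 174.0]
ee_rot: [-0.0, 0.026, 1.0, 0.0]
force: [0.7, -0.1, -0.1]
grip_width: 0.002
grip_force: 0.0
```

```bash
python3 - <<'E'
from h import *
S=shots("12"); casts(S)
for n in S: comps(S,n,8,17,(560,720,180,340),30); comps(S,n,57,75,(460,500,-45,10),8)
print(ctrl.sense()["eef_pos"])
a=cv2.absdiff(cv2.imread("pics/top11.png"),S["top"][0]).max(2)[140:320,140:400]; print((a>60).sum())
E
```

```text
top px [288. 172.] n 92 rect c 750.2 74.2 size 65.5 14.4 ang -72.0 mean [747.2  75.7] z [16.6 20.9 22.7 30.8]
top px [317. 211.] n 366 rect c 651.1 10.4 size 64.2 33.4 ang -2.9 mean [649.2   9.4] z [62.8 66.3 68.8 76.7]
top px [355. 217.] n 287 rect c 638.5 -69.3 size 45.7 32.2 ang -1.7 mean [635.9 -69.2] z [58.3 66.1 68.2 77. ]
top px [314. 248.] n 144 rect c 572.4 14.4 size 36.5 16.6 ang 0.1 mean [571.2  13.8] z [65.3 69.  73.4 77. ]
side px [236. 207.] n 92 rect c 785.1 -159.4 size 54.7 26.4 ang 81.9 mean [ 785.4 -150.7] z [31.2 39.4 47.6 50.4]
side px [293. 223.] n 236 rect c 638.4 -65.2 size 42.4 30.8 ang 0.6 mean [639.1 -60.2] z [53.6 65.3 68.  77.3]
side px [285. 245.] n 408 rect c 650.4 11.7 size 60.2 34.5 ang -3.8 mean [649.5  19. ] z [53.7 64.7 68.  76.8]
side px [322. 247.] n 280 rect c 572.3 17.1 size 40.6 37.6 ang 1.6 mean [571.7  23.4] z [54.2 65.7 68.1 76.6]
side px [226. 285.] n 193 rect c 771.2 82.0 size 68.9 51.6 ang -76.2 mean [765.  101.1] z [15.  20.4 23.6 26.3]
top 423 [205.6 218. ] rect [[645.0, 256.7], [54.8, 54.0], 88.4] mean [644.1 255.6  13.1]
top 103 [330.6 293.2] rect [[481.0, -20.1], [22.2, 21.7], 19.2] mean [480.5 -19.9  60.5]
side 514 [275.6 353.5] rect [[647.0, 259.4], [54.9, 56.0], 13.9] mean [646.2 264.3  13.8]
side 67 [363.2 238.2] rect [[481.8, -17.6], [21.1, 21.9], 10.9] mean [482.1 -16.4  61.2]
[ 400.48891421 -298.21399685  174.27112066]
0
```

```bash
python3 -c "
from rig import ctrl
print(ctrl.finish_job())"
```

```text
the job is handed in; nothing more can be done
None
```

Job handed in at about 34 s of the 208 s limit: the disc is on the mat, the carrier is seated home on its pegs, the three casts present (one long, two short) are flat in their own pockets, the start button was pressed to its stop, and the bystanders were not moved.

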